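# Count two bolts into the sliding tray and index it one hole

## Robot

A 6-joint arm with a two-finger parallel gripper is mounted at the origin on the work surface; the furniture and walls round the work are solid. World frame = base frame: x ahead of the robot, y to its left, z up, the work surface at z = 0. Lengths are in m, angles in rad, forces in N, time in s.
With the tool pointing down it reaches from about 0.35 to 0.85 m from the base axis. Payload 8.1 kg.
Tool frame: the origin (TCP) lies between the finger pads; the fingertips stand 14 mm ahead of it and the grasp point (between the pads) lies 5 mm behind it (robot.tcp_to_tips is the z of the fingertips in the tool frame, in m); z points along the fingers, y is the line along which they close (so a half turn about z gives the same grasp; the last joint's range is limited). The gripper opens to 93 mm and grips with 3 to 60 N. Pads are 15 mm wide; open, the fingers measure 128 mm over their backs; the gripper's body (75 mm by 188 mm) begins 65 mm behind the grasp point.
Start: joints at [-1.401, 0.13, 1.488, -0, 1.523, -0.085], TCP at [0.151, -0.581, 0.233] pointing down, gripper open.
Joint ranges: [-2.96, 2.96], [-0.89, 2.26], [0.02, 2.5], [-1.34, 4.48], [0, 2.73], [-2.66, 2.66]. Speed limits (rad/s): [2.39, 2.39, 2.79, 3.14, 3.14, 3.14].

## Interface

Orientations are given as a rotation vector (axis times angle).
In Python, from plant import sensors, read_camera, robot gives the robot as it stands.
- The arm moves only by the tool shift_gripper, called after "Emit:" as a command line: name --argument value ..., lists and objects as JSON in quotes. Schema: {"type":"object","properties":{"rows":{"type":"array","items":{"type":"array","items":{"type":"array","items":{"type":"number"},"minItems":5,"maxItems":5},"minItems":1,"maxItems":20},"minItems":1,"maxItems":1},"grip_force":{"type":"number"},"only":{"type":"string"},"quiet":{"type":"boolean"},"lines":{"type":"string"}},"required":["rows"],"additionalProperties":false}. rows is a list that holds a single list of rows (three levels of brackets), with 1 to 20 rows, each of 5 numbers: the finger opening in m, then dx, dy, dz in shares of the most that a row can go, 1 being 50 mm, then a turn about the tool's z in a scale on which 1.0 is 180 degrees; each row shifts and turns the commanded pose from where the row before left it, along the tool's axes as they then stand; what a row does not reach is not made up. A row lasts 1/10 s, in which the tool goes at most 0.05 m and 0.15 rad, less where a joint would pass 70% of its speed; a pose out of reach is approached as far as the arm can. The fingers move at their own pace and stop on an object; grip_force is the grip in N (left out, the last holds). Time passes only in rows, so rows that do not move let the fingers close. The tool returns the time, the measured TCP pose, the force, the opening and the grip force at its end. only (a regular expression) keeps the lines of the reply that match it, lines (a string "A,B") keeps lines A to B, and quiet returns only ok. Shift and turn numbers lie between -1 and 1, and a call with a number outside is refused. Input that does not fit is refused with a message, and nothing moves.
- sensors.read_state(): the state, without advancing time (a new reading comes with each control period).
- read_camera(name): name is "side" or "top" or "wrist"; returns a dict with "image" (480x640x3 uint8, red, green, blue), "depth" (480x640 float32, m along the optical axis (not along the pixel's ray), 0 where there is no reading), "fx", "fy", "cx", "cy" (pixels), "R" (3x3) and "t" (3): a world point X has camera coordinates R X + t. Camera axes: x right, y down, z forward; pixel columns grow to the right and rows downward; lengths in m; the calibration is good to about 2 mm. A picture is of the moment at which its call begins.
- robot.close_job(): hands the job in; it is judged then, once.
The state is a dict: "t": time; "q": joint angles; "dq": joint speeds; "joint_torque": joint torques, N m; "tool_pos": TCP position; "orientation": TCP orientation; "force": force on the tool from outside, world axes, zero at the start; "wrist_torque": the same for the moment, N m; "opening": finger opening in m; "gripper_force": force on a finger pad.
Only numpy, scipy, OpenCV 4.12 (cv2) and the standard library are available. Lean on these libraries where they do the work, as an engineer would, in place of code of your own. Each camera call takes 0.05 s, during which the arm holds its last target. There are 200 camera calls.

## Task

Lay any two of the three bolts in the grey tray of the slide and leave the third on the bench. Then pull up the red lock knob, slide the tray along its rail from the end hole to the next (middle) hole and let the pin drop in. The worn plunger rides up by itself, so press the knob down until the pin is fully home and finish while still holding it down there; leave the glue tin, the spool and the heel block where they are.

Things in the scene. Friction and masses are not known exactly. Their poses are not given: they have to be found in the camera images.
- rail: fixed aluminium rail, 300 mm long, 40 mm wide, its top 40 mm above the bench, on two feet. Origin on the bench under the rail's middle. Own y runs along the rail, towards the robot's left (to within 0.3 rad); own x away from the robot; z up. Three round holes 13.5 mm wide in the top, 60 mm apart, at own y = -60, 0, +60 mm. End stops at both ends
- hole_1 (a point): centre of the mouth of the end hole (rail y = -60 mm, at the robot's right), in which the pin sits at the start; axes as the rail's
- hole_2 (a point): centre of the mouth of the next, middle hole, 60 mm along the rail's +y; axes as the rail's
- carriage (a joint): position of the blue sleeve with its grey tray along the rail (m): 0 with the pin over the end hole (the start), 0.060 over the middle hole, 0.120 over the last; grows along the rail's +y. Moves with about 2 N once the pin is clear. Locked to about +-2 mm while the pin is in a hole
- plunger (a joint): height of the lock pin with its red knob (m): 0 fully home, 0.022 the upper stop. Moves only up and down, travels with the sleeve. A 600 N/m spring holds it near 0.005 (start); pressing it home takes 3 N, pulling to 0.018 8 N. Pin 9 mm thick, round tip, 14 mm deep in the hole when home: clear of the rail above 0.014; over solid rail it rests at 0.014, over a hole it drops in
- knob (a point): centre of the red lock knob: round, upright, 27 to 30 mm across, 31 mm high, on top of the blue sleeve. Its centre stands 73 mm above the bench with the pin home, 78 mm at rest. Below it a steel collar 26 mm across and 10 mm high, then the flat sleeve top at z = 47 mm (56 x 76 mm)
- tray_in (a point): centre of the inner floor of the grey tray that hangs on the robot's side of the sleeve and slides with it; the floor is 7 mm above the bench. Inside 84 mm along own x and 130 mm along own y (axes as the rail's), walls 3 mm thick, rim 19 mm above the inner floor. The knob's axis is 74 mm to own +x
- bolt_1: steel M12 hex bolt lying on the bench, 58 mm long, 60 g; shank 12 mm across, 50 mm long, its axis 7 to 9 mm above the bench (the tip droops a little); hex head 21 mm wide, 19 mm high, 8 mm thick. Origin: middle of its length, on the underside. Own y runs along the bolt to the head (head y = +21 to +29 mm, shank y = -29 to +21 mm). The three bolts are alike
- bolt_2: steel M12 hex bolt lying on the bench, 58 mm long, 60 g; shank 12 mm across, 50 mm long, its axis 7 to 9 mm above the bench (the tip droops a little); hex head 21 mm wide, 19 mm high, 8 mm thick. Origin: middle of its length, on the underside. Own y runs along the bolt to the head (head y = +21 to +29 mm, shank y = -29 to +21 mm). The three bolts are alike
- bolt_3: steel M12 hex bolt lying on the bench, 58 mm long, 60 g; shank 12 mm across, 50 mm long, its axis 7 to 9 mm above the bench (the tip droops a little); hex head 21 mm wide, 19 mm high, 8 mm thick. Origin: middle of its length, on the underside. Own y runs along the bolt to the head (head y = +21 to +29 mm, shank y = -29 to +21 mm). The three bolts are alike
- bolt_1_middle (a point): point on the axis of bolt_1, middle of its length, 9 mm above its origin; axes as the bolt's
- bolt_2_middle (a point): point on the axis of bolt_2, middle of its length, 9 mm above its origin; axes as the bolt's
- bolt_3_middle (a point): point on the axis of bolt_3, middle of its length, 9 mm above its origin; axes as the bolt's
- glue_tin: green and white tin, 74 mm wide, 72 mm high, origin at its underside; bystander
- blue_spool: thread spool with blue ends, 38 mm wide, 50 mm high, origin at its underside; bystander
- heel_block: black rubber heel blank, 64 x 60 x 14 mm, origin at its underside; bystander
Not all that is in view belongs to the job. Leave any blue or brown look-alike of the bolt_2 alone.

How it is judged:
By the outcome, as a careful person would: the job done as asked, in the order asked, and still so for the second after the job is handed in, while the arm keeps its last pose, push and grip.
It also fails if it takes over 59 s, if anything falls off the work surface, if the arm or the gripper's body presses on something with over 40 N, if the wrist force passes 120 N, or if a joint passes its speed limit or range.

## Working session

There is one attempt and no reset: what is moved stays moved. The work goes in short steps, Python scripts to look and compute and a tool call to move; the robot and the scene stay as the last step left them, time stands still between calls to the robot, and variables do not carry over. Pictures are saved under pics/ and viewed, at most 10 in all, crops included, and the job is handed in when it is done.

```bash
ls; mkdir -p pics; python3 - <<'E'
from plant import sensors, read_camera, robot
import cv2, numpy as np
s=sensors.read_state(); print(s)
for n in("top","side"):
    c=read_camera(n); np.savez(f"{n}0.npz",**c); cv2.imwrite(f"pics/{n}0.png",c["image"][:,:,::-1]); print(n,c["fx"],c["fy"],c["cx"],c["cy"],c["R"].round(3).tolist(),c["t"], (-c["R"].T@c["t"]).round(3))
print(robot.tcp_to_tips)
E
```

```text
pics
{'t': 0.0, 'q': array([-1.40141917e+00,  1.31126873e-01,  1.48924463e+00, -3.27975620e-05,
        1.52297562e+00, -8.54127310e-02]), 'dq': array([ 9.87142059e-05, -2.18556295e-04,  4.59299339e-04, -4.59658002e-04,
        3.91443656e-04,  1.62170383e-04]), 'joint_torque': array([-8.16250249e-04, -5.59844685e+01, -4.91764319e+01,  7.67007843e-02,
        3.53696581e-02, -1.50082792e-04]), 'tool_pos': array([ 0.15113987, -0.58011424,  0.23162692]), 'orientation': array([-3.11439624e+00, -3.98921279e-01,  1.66984302e-04]), 'force': array([-0.00547085, -0.52587561,  0.47695943]), 'wrist_torque': array([ 0.0113415 ,  0.00465871, -0.0141171 ]), 'gripper_force': 0.0, 'opening': 0.09322359599274672}
top 488.6370585894733 488.6370585894733 321.772578893387 246.28942311499162 [[0.106, -0.994, 0.003], [-0.971, -0.104, -0.216], [0.215, 0.02, -0.976]] [-0.04455844  0.53510539  0.92044676] [ 0.326 -0.007  1.014]
side 436.62945575808004 436.62945575808004 318.0795330668543 250.24213275986605 [[-1.0, -0.017, -0.002], [-0.008, 0.547, -0.837], [0.015, -0.837, -0.547]] [0.52312379 0.08949964 0.98851608] [0.509 0.787 0.617]
0.014
```

View pics/top0.png

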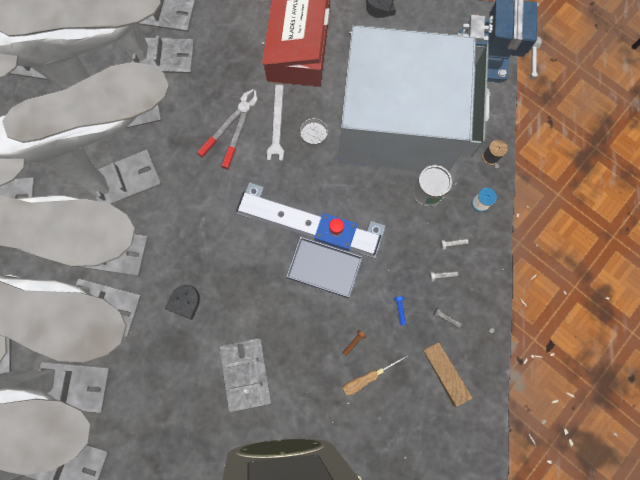

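View pics/side0.png

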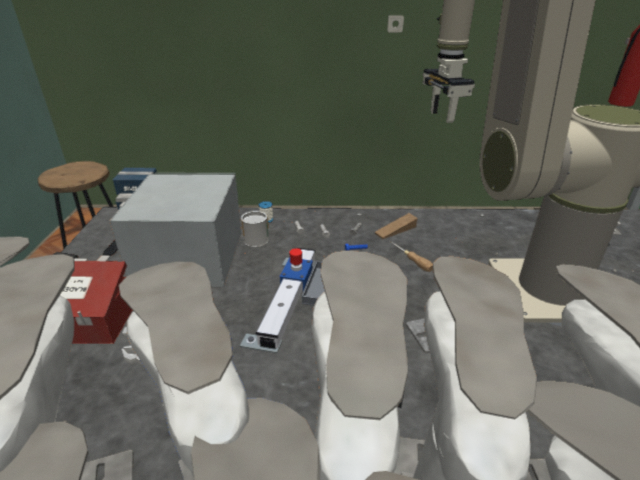

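Top view: rail at (310,220) with red knob (337,226), tray (324,267). Steel bolt candidates are at (455,243), (444,275) and (448,318). The look-alikes to leave are the blue one (400,310) and the brown one (354,342). Tin (435,182), spool (485,199), heel (183,301). I'll check the choice in one close crop.

```bash
cat > h.py <<'E'
import numpy as np, cv2
from plant import sensors, read_camera, robot
from scipy.spatial.transform import Rotation as Ro
def load(n): return dict(np.load(n))
def ray(c,u,v):
    d=c["R"].T@np.array([(u-c["cx"])/c["fx"],(v-c["cy"])/c["fy"],1.]); return -c["R"].T@c["t"],d
def plane(c,u,v,z):
    o,d=ray(c,u,v); return o+d*(z-o[2])/d[2]
def proj(c,X):
    p=c["R"]@np.asarray(X)+c["t"]; return np.array([c["fx"]*p[0]/p[2]+c["cx"],c["fy"]*p[1]/p[2]+c["cy"]])
def tri(c1,p1,c2,p2):
    o1,d1=ray(c1,*p1);o2,d2=ray(c2,*p2); A=np.c_[d1,-d2]; s=np.linalg.lstsq(A,o2-o1,rcond=None)[0]
    a=o1+d1*s[0]; b=o2+d2*s[1]; return (a+b)/2,np.linalg.norm(a-b)
def pts(c,m):
    v,u=np.nonzero(m&(c["depth"]>0)); z=c["depth"][v,u]
    P=np.c_[(u-c["cx"])/c["fx"]*z,(v-c["cy"])/c["fy"]*z,z]; return (P-c["t"])@c["R"]
def cloud(c):
    v,u=np.mgrid[0:480,0:640]; z=c["depth"]
    return (np.stack([(u-c["cx"])/c["fx"]*z,(v-c["cy"])/c["fy"]*z,z],-1)-c["t"])@c["R"]
def go(x,y,z,yaw=None):
    "tool-axes displacement to the target; tool y line to world angle yaw"
    s=sensors.read_state(); M=Ro.from_rotvec(s["orientation"]).as_matrix()
    d=M.T@(np.array([x,y,z])-s["tool_pos"]); a=np.arctan2(M[1,1],M[0,1]); t=0
    if yaw is not None: t=-((yaw-a+np.pi/2)%np.pi-np.pi/2)
    print("pos",s["tool_pos"].round(4),"yaw_y",a.round(3),"zaxis",M[:,2].round(3),"d",d.round(4),"turn",round(t,3),"q6",s["q"][5].round(2))
E
python3 - <<'E'
from h import *
t=load("top0.npz"); s=load("side0.npz")
im=t["image"][140:380,200:520,::-1]; cv2.imwrite("pics/crop0.png",cv2.resize(im,None,fx=2.5,fy=2.5,interpolation=cv2.INTER_CUBIC))
hsv=cv2.cvtColor(t["image"],cv2.COLOR_RGB2HSV)
C=cloud(t)
for n,(u,v) in dict(b1=(455,243),b2=(444,275),b3=(448,318),blue=(400,310),brown=(354,342),tin=(435,182),spool=(485,199),heel=(183,301),box=(410,80),driver=(370,378),wood=(448,375)).items():
    print(n,C[v,u].round(3),plane(t,u,v,.01).round(3))
for c,nm in((t,"top"),(s,"side")):
    h=cv2.cvtColor(c["image"],cv2.COLOR_RGB2HSV)
    m=((h[...,0]<6)|(h[...,0]>174))&(h[...,1]>180)&(h[...,2]>100)
    n,l,st,ce=cv2.connectedComponentsWithStats(m.astype(np.uint8))
    for i in range(1,n):
        if st[i,4]>40: print(nm,st[i],ce[i].round(1),pts(c,l==i).mean(0).round(3),pts(c,l==i).max(0).round(3))
E
```

```text
b1 [ 0.584 -0.265  0.011] [ 0.584 -0.265  0.01 ]
b2 [ 0.513 -0.245  0.014] [ 0.514 -0.246  0.01 ]
b3 [ 0.426 -0.258  0.013] [ 0.426 -0.259  0.01 ]
blue [ 0.431 -0.159  0.017] [ 0.432 -0.16   0.01 ]
brown [ 0.358 -0.072  0.011] [ 0.358 -0.072  0.01 ]
tin [ 0.697 -0.206  0.057] [ 0.716 -0.216  0.01 ]
spool [ 0.675 -0.313  0.048] [ 0.688 -0.325  0.01 ]
heel [0.403 0.284 0.013] [0.403 0.284 0.01 ]
box [ 0.855 -0.124  0.169] [ 0.955 -0.145  0.01 ]
driver [ 0.291 -0.109  0.018] [ 0.291 -0.11   0.01 ]
wood [ 0.313 -0.263  0.016] [ 0.313 -0.264  0.01 ]
top [330 219  14  13 100] [335.9 223.8] [ 0.577 -0.011  0.091] [0.588 0.001 0.095]
side [290 249  11  15 131] [295.3 255.5] [ 0.573 -0.003  0.086] [0.585 0.006 0.095]
```

View pics/crop0.png

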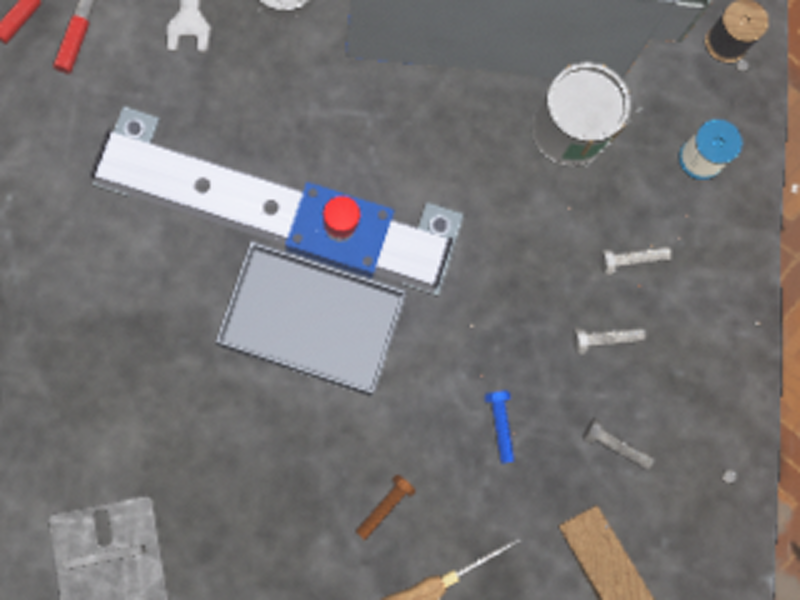

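The crop confirms three steel bolts, with heads at crop left (608,261), (581,341), (593,432); the blue and brown ones are separate. I'll use the two bright bolts. Next I'll measure the bolt axes, rail direction and tray, and triangulate with the side view.

```bash
python3 - <<'E'
from h import *
t=load("top0.npz"); s=load("side0.npz")
C=cloud(t)
def blobs(c,guess,thr,r):
    g=cv2.cvtColor(c["image"],cv2.COLOR_RGB2GRAY).astype(int)
    u,v=guess; w=np.zeros(g.shape,bool); w[v-r:v+r,u-r:u+r]=1
    med=np.median(g[w]); m=(w&(g>med+thr)).astype(np.uint8)
    n,l,st,ce=cv2.connectedComponentsWithStats(m); i=1+np.argmax(st[1:,4])
    return l==i,ce[i],st[i,4]
for n,gt,gs in(("b1",(455,243),(299,226)),("b2",(444,275),(324,230))):
    m,ce,a=blobs(t,gt,35,20)
    v,u=np.nonzero(m); P=np.array([plane(t,x,y,.010)[:2] for x,y in zip(u,v)])
    mu=P.mean(0); e=np.linalg.svd(P-mu)[2][0]; e*= -1 if e[1]<0 else 1   # head at +y
    q=(P-mu)@e; mid=mu+e*(q.max()+q.min())/2
    w=[np.ptp(((P-mu)@[-e[1],e[0]])[abs(q-k)<.006]).round(4) for k in(q.min()+.006,q.max()-.006)]
    ms,cs,as_=blobs(s,gs,30,14)
    X,err=tri(t,ce,s,cs)
    print(n,"mid",mid.round(4),"dir",e.round(3),"ang",np.arctan2(e[1],e[0]).round(3),"len",np.ptp(q).round(4),"w",w,"area",a,as_,"tri",X.round(4),err.round(4),"dz",np.percentile(C[m][:,2],[5,50,95]).round(4))
# holes & rail
rail=(C[...,2]>.035)&(C[...,2]<.046); g=cv2.cvtColor(t["image"],cv2.COLOR_RGB2GRAY)
hs=[]
for u0,v0 in((281,214),(308,222.5)):
    sub=g[int(v0)-6:int(v0)+7,int(u0)-6:int(u0)+7]; m=sub<150; vv,uu=np.nonzero(m)
    p=(uu.mean()+int(u0)-6,vv.mean()+int(v0)-6); X=plane(t,*p,.040); hs.append(X); print("hole",p,X.round(4),m.sum())
d=hs[0]-hs[1]; print("spacing",np.linalg.norm(d)); 
hsv=cv2.cvtColor(t["image"],cv2.COLOR_RGB2HSV)
bl=(hsv[...,0]>105)&(hsv[...,0]<125)&(hsv[...,1]>150); bl[:,365:]=0; bl[:200]=0;bl[260:]=0
P=pts(t,bl); print("sleeve z",np.percentile(P[:,2],[5,50,95]).round(4))
rb=(C[...,2]>.036)&(C[...,2]<.043)&(C[...,0]>.5)&(C[...,0]<.75)&(C[...,1]>-.15)&(C[...,1]<.25)&(g>170)
v,u=np.nonzero(rb); Q=np.array([plane(t,x,y,.04)[:2] for x,y in zip(u,v)]); r=cv2.minAreaRect((Q*1000).astype(np.float32)); print("rail rect",r)
th=np.arctan2(d[1],d[0]); print("rail y ang",th)
# tray floor
fl=(abs(C[...,2]-.007)<.006)&(g>140)&(abs(hsv[...,0].astype(int)-112)<20)&(hsv[...,1]<60); fl[:, :275]=0;fl[:,375:]=0;fl[:230]=0;fl[310:]=0
n,l,st,ce=cv2.connectedComponentsWithStats(fl.astype(np.uint8)); i=1+np.argmax(st[1:,4]); v,u=np.nonzero(l==i)
Q=np.array([plane(t,x,y,.007)[:2] for x,y in zip(u,v)]); print("floor",cv2.minAreaRect((Q*1000).astype(np.float32)),np.median(C[l==i][:,2]))
# knob top
ktop=(C[...,2]>.088)&(C[...,2]<.1)&(abs(C[...,0]-.577)<.04)&(abs(C[...,1]+.011)<.04)
v,u=np.nonzero(ktop);Q=np.array([plane(t,x,y,.0935)[:2] for x,y in zip(u,v)]); print("knob top",Q.mean(0),np.ptp(Q,0),np.median(C[ktop][:,2]))
ey=d[:2]/np.linalg.norm(d[:2]); print("hole1 pred",(hs[1][:2]-.06*ey).round(4),"tray pred",(hs[1][:2]-.06*ey-.074*np.array([ey[1],-ey[0]])).round(4))
E
```

```text
b1 mid [ 0.5857 -0.2655] dir [-0.257  0.966] ang 1.831 len 0.0563 w [np.float64(0.0098), np.float64(0.0179)] area 131 35 tri [ 0.5837 -0.2619  0.0137] 0.0008 dz [0.0069 0.0119 0.0188]
b2 mid [ 0.5147 -0.2458] dir [-0.206  0.978] ang 1.779 len 0.0555 w [np.float64(0.0083), np.float64(0.0171)] area 135 39 tri [ 0.5126 -0.242   0.0149] 0.0012 dz [0.0083 0.0121 0.0193]
hole (np.float64(280.69565217391306), np.float64(213.7391304347826)) [0.6005 0.1047 0.04  ] 23
hole (np.float64(308.0), np.float64(222.5)) [0.5879 0.0463 0.04  ] 26
spacing 0.05971251254382377
sleeve z [0.0435 0.0462 0.0492]
rail rect ((587.7835693359375, 47.151832580566406), (293.6891174316406, 39.91448974609375), 77.865966796875)
rail y ang 1.3571168365621709
floor ((504.1258850097656, 3.8725814819335938), (129.79739379882812, 81.79759979248047), 77.87185668945312) 0.006301957212724254
knob top [ 0.57381077 -0.01164636] [0.02689    0.02753381] 0.09105768843293226
hole1 pred [ 0.5752 -0.0123] tray pred [0.5028 0.0034]
```

```bash
python3 - <<'E'
from h import *
go(.5847,-.2605,.15,.260)
E
```

```text
pos [ 0.1512 -0.5801  0.2317] yaw_y -1.316 zaxis [-0.     0.002 -1.   ] d [ 0.5001 -0.1999  0.0821] turn 1.566 q6 -0.09
```

Units first: shifts go in shares of 50 mm and turns go in shares of 180 degrees. So 0.04 m is 0.8, -0.016 m is -0.32.

Emit:
shift_gripper --rows '[[[0.05, 0.8, -0.32, 0.12, 0], [0.05, 0.8, -0.32, 0.12, 0], [0.05, 0.8, -0.32, 0.12, 0], [0.05, 0.8, -0.32, 0.12, 0], [0.05, 0.8, -0.32, 0.12, 0], [0.05, 0.8, -0.32, 0.12, 0], [0.05, 0.8, -0.32, 0.12, 0], [0.05, 0.8, -0.32, 0.12, 0], [0.05, 0.8, -0.32, 0.12, 0], [0.05, 0.8, -0.32, 0.12, 0], [0.05, 0.8, -0.32, 0.12, 0], [0.05, 0.8, -0.32, 0.12, 0]]]' --grip_force 20

```text
t: 1.3
tool_pos: [0.5683, -0.2724, 0.1599]
orientation: [-3.116, -0.399, 0.001]
force: [0.0, -0.6, 0.2]
opening: 0.0499
gripper_force: 0.0
```

Emit:
shift_gripper --rows '[[[0.05, 0, 0, 0, -0.0446], [0.05, 0, 0, 0, -0.0446], [0.05, 0, 0, 0, -0.0446], [0.05, 0, 0, 0, -0.0446], [0.05, 0, 0, 0, -0.0446], [0.05, 0, 0, 0, -0.0446], [0.05, 0, 0, 0, -0.0446], [0.05, 0, 0, 0, -0.0446], [0.05, 0, 0, 0, -0.0446], [0.05, 0, 0, 0, -0.0446], [0.05, 0, 0, 0, -0.0446], [0.05, 0, 0, 0, -0.0115], [0.05, 0, 0, 0, 0]]]'

```text
t: 2.6
tool_pos: [0.5671, -0.2736, 0.16]
orientation: [-1.914, -2.49, 0.0]
force: [-0.5, 1.0, -0.3]
opening: 0.05
gripper_force: 0.0
```

```bash
cat > look.py <<'E'
from h import *
import sys
c=read_camera("wrist"); np.savez(sys.argv[1]+".npz",**c); cv2.imwrite(f"pics/{sys.argv[1]}.png",c["image"][:,:,::-1])
E
python3 look.py w1
python3 - <<'E'
from h import *
go(.5847,-.2605,.08,.260)
c=load("w1.npz"); print(proj(c,[.5857,-.2655,.009]),proj(c,[.5147,-.2458,.009]))
E
```

```text
pos [ 0.5671 -0.2737  0.1601] yaw_y 0.259 zaxis [-0.001  0.    -1.   ] d [0.0082 0.0205 0.0801] turn -0.001 q6 -0.79
[342.54021544 225.73751563] [257.95017992 176.76900209]
```

View pics/w1.png

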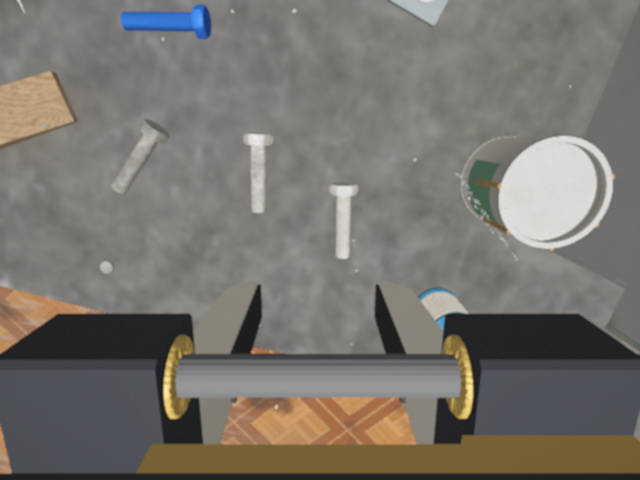

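The wrist view shows bolt 1 upright, head (344,188) to tip (343,258), and bolt 2 at (258,133)–(258,212). Both match the top-view prediction. The tin is at right (555,190), the spool at (445,305). I'll refine from this second view.

```bash
python3 - <<'E'
from h import *
c=load("w1.npz"); t=load("top0.npz"); g=cv2.cvtColor(c["image"],cv2.COLOR_RGB2GRAY)
C=cloud(c)
for n,(x0,x1,y0,y1) in dict(b1=(315,372,172,270),b2=(235,285,122,222)).items():
    sub=g[y0:y1,x0:x1]; m=(sub>np.median(sub)+35).astype(np.uint8)
    k,l,st,ce=cv2.connectedComponentsWithStats(m); i=1+np.argmax(st[1:,4]); v,u=np.nonzero(l==i); v+=y0;u+=x0
    Q=np.array([plane(c,a,b,.010)[:2] for a,b in zip(u,v)]); mu=Q.mean(0); e=np.linalg.svd(Q-mu)[2][0]; e*=np.sign(e[1])
    q=(Q-mu)@e; s=(Q-mu)@[-e[1],e[0]]
    sh=q<q.max()-.012; f=np.polyfit(q[sh],s[sh],1); 
    ang=np.arctan2(e[1],e[0])+np.arctan(f[0]); mid=mu+e*(q.max()+q.min())/2+np.array([-e[1],e[0]])*np.polyval(f,(q.max()+q.min())/2)
    head=tri(t,proj(t,[*mid,.01]),c,proj(c,[*mid,.01]))
    print(n,mid.round(4),"ang",ang.round(3),"len",np.ptp(q).round(4),"z",np.percentile(C[v,u,2],[10,50,90]).round(4))
    d=np.array([np.cos(ang),np.sin(ang)]); go(*(mid+.005*d),.015,ang-np.pi/2)
E
```

```text
b1 [ 0.5851 -0.2627] ang 1.829 len 0.057 z [0.0102 0.0126 0.0184]
pos [ 0.5671 -0.2737  0.1601] yaw_y 0.259 zaxis [-0.001  0.    -1.   ] d [0.0109 0.0203 0.1451] turn 0.0 q6 -0.79
b2 [ 0.5139 -0.2437] ang 1.802 len 0.0574 z [0.0105 0.0128 0.0184]
pos [ 0.5671 -0.2737  0.1601] yaw_y 0.259 zaxis [-0.001  0.    -1.   ] d [ 0.0475 -0.0435  0.1452] turn 0.028 q6 -0.79
```

Scaled: 0.03 m is 0.6, 0.0203 m is 0.406.

Emit:
shift_gripper --rows '[[[0.05, 0.22, 0.406, 0.4, 0], [0.05, 0, 0, 0.6, 0], [0.05, 0, 0, 0.6, 0], [0.05, 0, 0, 0.6, 0], [0.05, 0, 0, 0.4, 0], [0.05, 0, 0, 0.26, 0], [0.05, 0, 0, 0, 0], [0.05, 0, 0, 0, 0]]]' --grip_force 20

```text
t: 3.45
tool_pos: [0.5845, -0.2582, 0.0181]
orientation: [1.915, 2.49, 0.0]
force: [0.5, 0.1, 0.5]
opening: 0.0503
gripper_force: 0.0
```

Emit:
shift_gripper --rows '[[[0.0, 0, 0, 0, 0], [0.0, 0, 0, 0, 0], [0.0, 0, 0, 0, 0], [0.0, 0, 0, 0, 0], [0.0, 0, 0, 0, 0], [0.0, 0, 0, 0, 0]]]' --grip_force 20

```text
t: 4.05
tool_pos: [0.5842, -0.258, 0.0177]
orientation: [1.915, 2.491, 0.0]
force: [-1.4, 0.3, 1.6]
opening: 0.0114
gripper_force: 20.0
```

Scaled: -0.03 m is -0.6, -0.02 m is -0.4, -0.12 rad / 3.1416 = -0.0382.

Emit:
shift_gripper --rows '[[[0, 0, 0, -0.2, 0], [0, 0, 0, -0.4, 0], [0, 0, 0, -0.6, 0], [0, 0, 0, -0.6, 0], [0, 0, 0, -0.6, 0], [0, 0, 0, -0.4, -0.0446], [0, 0, 0, 0, -0.0446], [0, 0, 0, 0, -0.0446], [0, 0, 0, 0, -0.0446], [0, 0, 0, 0, -0.0446], [0, 0, 0, 0, -0.0446], [0, 0, 0, 0, -0.0446], [0, 0, 0, 0, -0.0382], [0, 0, 0, 0, 0]]]'

```text
t: 5.45
tool_pos: [0.5842, -0.258, 0.1583]
orientation: [0.327, 3.124, -0.0]
force: [0.1, -0.9, -0.8]
opening: 0.0113
gripper_force: 20.0
```

```bash
python3 - <<'E'
from h import *
a=1.359; ex=np.array([np.sin(a),-np.cos(a)]); ey=np.array([np.cos(a),np.sin(a)]); T=np.array([.504,.0037])
go(*(T-.005*ex-.03*ey),.06,a)
E
```

```text
pos [ 0.5842 -0.258   0.1583] yaw_y 1.362 zaxis [ 0. -0. -1.] d [0.1378 0.2094 0.0982] turn 0.003 q6 -1.86
```

Scaled: 0.0419 m is 0.838, 0.03 m is 0.6.

Emit:
shift_gripper --rows '[[[0, 0.276, 0.418, 0, 0], [0, 0.552, 0.838, 0, 0], [0, 0.552, 0.838, 0, 0], [0, 0.552, 0.838, 0, 0], [0, 0.552, 0.838, 0, 0], [0, 0.276, 0.418, 0.2, 0], [0, 0, 0, 0.6, 0], [0, 0, 0, 0.6, 0], [0, 0, 0, 0, 0]]]'

```text
t: 6.35
tool_pos: [0.49, -0.0241, 0.084]
orientation: [-0.334, -3.117, -0.001]
force: [-0.6, 0.4, -0.7]
opening: 0.0114
gripper_force: 20.0
```

```bash
python3 - <<'E'
from h import *
a=1.359; ex=np.array([np.sin(a),-np.cos(a)]); ey=np.array([np.cos(a),np.sin(a)]); T=np.array([.504,.0037])
go(*(T-.005*ex-.03*ey),.026,a)
E
```

```text
pos [ 0.49   -0.0241  0.084 ] yaw_y 1.357 zaxis [-0.007  0.001 -1.   ] d [-0.0033  0.0002  0.058 ] turn -0.002 q6 -1.51
```

Scaled: 0.025 m is 0.5, 0.02 m is 0.4.

Emit:
shift_gripper --rows '[[[0, -0.06, 0, 0.5, 0], [0, 0, 0, 0.4, 0], [0, 0, 0, 0.2, 0], [0, 0, 0, 0.06, 0], [0, 0, 0, 0, 0], [0, 0, 0, 0, 0]]]'

```text
t: 6.95
tool_pos: [0.4971, -0.0258, 0.031]
orientation: [0.331, 3.122, -0.0]
force: [0.2, -0.6, -0.7]
opening: 0.0112
gripper_force: 20.0
```

Emit:
shift_gripper --rows '[[[0.026, 0, 0, 0, 0], [0.026, 0, 0, 0, 0], [0.026, 0, 0, 0, 0], [0.026, 0, 0, -0.3, 0], [0.026, 0, 0, -0.6, 0], [0.026, 0, 0, -0.8, 0], [0.04, 0, 0, -0.8, 0], [0.04, 0, 0, 0, 0]]]'

```text
t: 7.75
tool_pos: [0.5002, -0.0262, 0.1616]
orientation: [0.329, 3.113, -0.001]
force: [0.4, -0.8, 0.1]
opening: 0.0373
gripper_force: 0.0
```

```bash
python3 - <<'E'
from h import *
d=np.array([np.cos(1.802),np.sin(1.802)]); go(*(np.array([.5139,-.2437])+.005*d),.0165,1.802-np.pi/2)
E
```

```text
pos [ 0.5002 -0.0262  0.1616] yaw_y 1.36 zaxis [ 0.011 -0.002 -1.   ] d [-0.0552 -0.2054  0.1456] turn 1.129 q6 -1.51
```

Scaled: -0.042 m is -0.84, -0.02 m is -0.4, 0.14 rad / 3.1416 = 0.0446.

Emit:
shift_gripper --rows '[[[0.05, -0.12, -0.4, 0, 0], [0.05, -0.24, -0.84, 0, 0], [0.05, -0.24, -0.84, 0, 0], [0.05, -0.24, -0.84, 0, 0], [0.05, -0.24, -0.84, 0, 0], [0.05, 0, -0.36, 0.4, 0.0446], [0.05, 0, 0, 0.4, 0.0446], [0.05, 0, 0, 0, 0.0446], [0.05, 0, 0, 0, 0.0446], [0.05, 0, 0, 0, 0.0446], [0.05, 0, 0, 0, 0.0446], [0.05, 0, 0, 0, 0.0446], [0.05, 0, 0, 0, 0.0446], [0.05, 0, 0, 0, 0]]]'

```text
t: 9.15
tool_pos: [0.5057, -0.2382, 0.1141]
orientation: [-1.942, -2.469, 0.0]
force: [0.9, -0.8, 1.2]
opening: 0.05
gripper_force: 0.0
```

```bash
python3 - <<'E'
from h import *
d=np.array([np.cos(1.802),np.sin(1.802)]); go(*(np.array([.5139,-.2437])+.005*d),.0165,1.802-np.pi/2)
E
python3 look.py w2
python3 - <<'E'
from h import *
c=load("w2.npz"); t=load("top0.npz"); g=cv2.cvtColor(c["image"],cv2.COLOR_RGB2GRAY)
p=proj(c,[.5139,-.2437,.01]).astype(int); print(p)
x0,x1,y0,y1=p[0]-40,p[0]+40,p[1]-75,p[1]+75
sub=g[y0:y1,x0:x1]; m=(sub>np.median(sub)+35).astype(np.uint8)
k,l,st,ce=cv2.connectedComponentsWithStats(m); i=1+np.argmax(st[1:,4]); print(st[i])
v,u=np.nonzero(l==i); v+=y0;u+=x0
Q=np.array([plane(c,a,b,.010)[:2] for a,b in zip(u,v)]); r=cv2.minAreaRect((Q*1000).astype(np.float32)); print(r)
E
```

```text
pos [ 0.5057 -0.2382  0.1141] yaw_y 0.238 zaxis [-0.001  0.    -1.   ] d [-0.0023  0.0068  0.0976] turn 0.006 q6 -0.77
[326 256]
[  26   35   31   82 1337]
((514.3687133789062, -244.18963623046875), (19.419130325317383, 56.15756607055664), 13.420584678649902)
```

Scaled: 0.03 m is 0.6, 0.0068 m is 0.136.

Emit:
shift_gripper --rows '[[[0.05, -0.046, 0.136, 0.2, 0], [0.05, 0, 0, 0.6, 0], [0.05, 0, 0, 0.6, 0], [0.05, 0, 0, 0.4, 0], [0.05, 0, 0, 0.14, 0], [0.05, 0, 0, 0, 0], [0.05, 0, 0, 0, 0], [0, 0, 0, 0, 0], [0, 0, 0, 0, 0], [0, 0, 0, 0, 0], [0, 0, 0, 0, 0], [0, 0, 0, 0, 0], [0, 0, 0, 0, 0]]]' --grip_force 20

```text
t: 10.5
tool_pos: [0.5131, -0.239, 0.0177]
orientation: [1.939, 2.471, 0.0]
force: [-0.0, -0.0, 0.6]
opening: 0.0109
gripper_force: 20.0
```

Emit:
shift_gripper --rows '[[[0, 0, 0, -0.2, 0], [0, 0, 0, -0.4, 0], [0, 0, 0, -0.6, 0], [0, 0, 0, -0.6, 0], [0, 0, 0, -0.6, 0], [0, 0, 0, -0.4, -0.0446], [0, 0, 0, 0, -0.0446], [0, 0, 0, 0, -0.0446], [0, 0, 0, 0, -0.0446], [0, 0, 0, 0, -0.0446], [0, 0, 0, 0, -0.0446], [0, 0, 0, 0, -0.0446], [0, 0, 0, 0, -0.0446], [0, 0, 0, 0, 0]]]'

```text
t: 11.9
tool_pos: [0.5131, -0.239, 0.1583]
orientation: [0.327, 3.124, -0.0]
force: [-0.5, -0.7, -1.1]
opening: 0.0111
gripper_force: 20.0
```

```bash
python3 - <<'E'
from h import *
a=1.359; ex=np.array([np.sin(a),-np.cos(a)]); ey=np.array([np.cos(a),np.sin(a)]); T=np.array([.504,.0037])
go(*(T-.005*ex+.03*ey),.08,a)
E
```

```text
pos [ 0.5131 -0.239   0.1583] yaw_y 1.362 zaxis [ 0. -0. -1.] d [0.0641 0.2656 0.0782] turn 0.003 q6 -1.89
```

Scaled: 0.041 m is 0.82, 0.0406 m is 0.812.

Emit:
shift_gripper --rows '[[[0, 0.1, 0.4, 0, 0], [0, 0.2, 0.82, 0, 0], [0, 0.2, 0.82, 0, 0], [0, 0.2, 0.82, 0, 0], [0, 0.2, 0.82, 0, 0], [0, 0.2, 0.82, 0, 0], [0, 0.18, 0.812, 0, 0], [0, 0, 0, 0.4, 0], [0, 0, 0, 0.6, 0], [0, 0, 0, 0.4, 0], [0, 0, 0, 0, 0]]]'

```text
t: 13.0
tool_pos: [0.5034, 0.0344, 0.0848]
orientation: [-0.335, -3.118, 0.001]
force: [-1.1, 0.2, -0.3]
opening: 0.0115
gripper_force: 20.0
```

```bash
python3 - <<'E'
from h import *
a=1.359; ex=np.array([np.sin(a),-np.cos(a)]); ey=np.array([np.cos(a),np.sin(a)]); T=np.array([.504,.0037])
go(*(T-.005*ex+.03*ey),.026,a)
E
```

```text
pos [0.5034 0.0344 0.0848] yaw_y 1.356 zaxis [-0.006  0.    -1.   ] d [-0.0024  0.0001  0.0587] turn -0.003 q6 -1.39
```

Scaled: 0.02 m is 0.4, 0.01 m is 0.2.

Emit:
shift_gripper --rows '[[[0, -0.04, 0, 0.4, 0], [0, 0, 0, 0.4, 0], [0, 0, 0, 0.2, 0], [0, 0, 0, 0.1, 0], [0, 0, 0, 0, 0], [0, 0, 0, 0, 0], [0, 0, 0, 0, 0]]]'

```text
t: 13.7
tool_pos: [0.5089, 0.0337, 0.0338]
orientation: [0.331, 3.122, 0.0]
force: [0.1, -0.7, -0.7]
opening: 0.0112
gripper_force: 20.0
```

```bash
python3 - <<'E'
from h import *
print(sensors.read_state()["tool_pos"])
E
```

```text
[0.50887186 0.03367519 0.03376646]
```

Scaled: -0.04 m is -0.8, -0.03 m is -0.6.

Emit:
shift_gripper --rows '[[[0, 0, 0, 0.1, 0], [0, 0, 0, 0.04, 0], [0, 0, 0, 0, 0], [0.026, 0, 0, 0, 0], [0.026, 0, 0, 0, 0], [0.026, 0, 0, 0, 0], [0.026, 0, 0, -0.3, 0], [0.026, 0, 0, -0.6, 0], [0.026, 0, 0, -0.8, 0], [0.06, 0, 0, -0.8, 0], [0.06, 0, 0, -0.4, 0], [0.06, 0, 0, 0, 0]]]'

```text
t: 14.9
tool_pos: [0.5106, 0.0336, 0.175]
orientation: [0.33, 3.117, 0.001]
force: [0.5, -0.1, 0.3]
opening: 0.0458
gripper_force: 0.0
```

```bash
python3 - <<'E'
from h import *
c=read_camera("wrist"); np.savez("w3.npz",**c); cv2.imwrite("pics/w3.png",c["image"][:,:,::-1]); go(.574,-.012,.2,1.359)
print(proj(c,[.574,-.012,.0935]),proj(c,[.504,.0037,.007]))
E
```

```text
pos [0.5093 0.0337 0.1724] yaw_y 1.36 zaxis [ 0.004 -0.    -1.   ] d [-0.0729 -0.0311 -0.0273] turn 0.001 q6 -1.39
[267.61205047 358.30341246] [278.27545709 221.17398011]
```

View pics/w3.png

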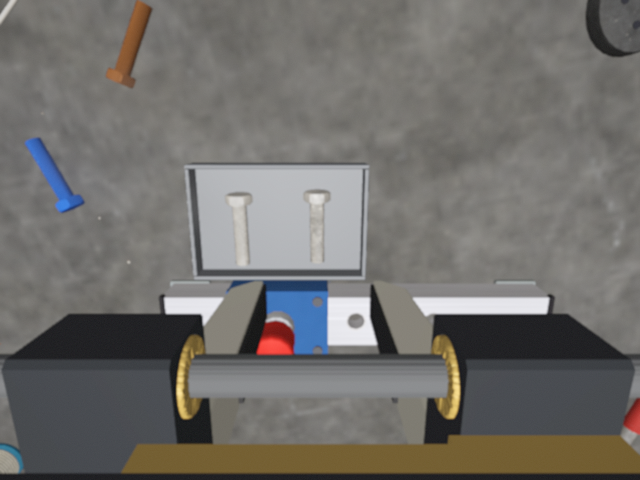

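Both bolts lie in the tray, at (239,230) and (317,225). The knob is at (275,340). Next I move over the knob.

Scaled: -0.035 m is -0.7, -0.025 m is -0.5.

Emit:
shift_gripper --rows '[[[0.06, -0.5, -0.22, 0, 0], [0.06, -0.7, -0.3, 0, 0], [0.06, -0.258, -0.102, 0.4, 0], [0.06, 0, 0, 0, 0], [0.06, 0, 0, 0, 0]]]' --grip_force 30

```text
t: 15.45
tool_pos: [0.5709, -0.0117, 0.1481]
orientation: [-0.331, -3.119, -0.0]
force: [0.2, 0.9, -0.2]
opening: 0.0596
gripper_force: 0.0
```

```bash
python3 - <<'E'
from h import *
go(.5742,-.012,.073,1.359)
E
```

```text
pos [ 0.5709 -0.0117  0.1481] yaw_y 1.36 zaxis [-0.005  0.001 -1.   ] d [-0.0036  0.0004  0.0751] turn 0.001 q6 -1.47
```

Scaled: 0.025 m is 0.5, 0.02 m is 0.4.

Emit:
shift_gripper --rows '[[[0.06, -0.05, 0.008, 0.4, 0], [0.06, 0, 0, 0.5, 0], [0.06, 0, 0, 0.4, 0], [0.06, 0, 0, 0.2, 0], [0.06, 0, 0, 0, 0], [0.06, 0, 0, 0, 0]]]' --grip_force 30

```text
t: 16.05
tool_pos: [0.5756, -0.0118, 0.0766]
orientation: [0.33, 3.123, 0.0]
force: [-0.6, -0.1, 0.0]
opening: 0.06
gripper_force: 0.0
```

```bash
python3 - <<'E'
from h import *
go(.5742,-.012,.073,1.359); print(sensors.read_state()["force"])
E
```

```text
pos [ 0.5756 -0.0118  0.0766] yaw_y 1.36 zaxis [ 0.001 -0.    -1.   ] d [ 0.0013 -0.0004  0.0036] turn 0.001 q6 -1.47
[-0.62343563 -0.13506998  0.04543341]
```

Emit:
shift_gripper --rows '[[[0.0, 0, 0, 0, 0], [0.0, 0, 0, 0, 0], [0.0, 0, 0, 0, 0], [0.0, 0, 0, 0, 0], [0.0, 0, 0, 0, 0]]]' --grip_force 30

```text
t: 16.55
tool_pos: [0.5755, -0.0121, 0.0759]
orientation: [0.331, 3.124, 0.0]
force: [1.8, 0.2, 0.5]
opening: 0.0281
gripper_force: 30.0
```

Scaled: -0.005 m is -0.1, -0.003 m is -0.06.

Emit:
shift_gripper --rows '[[[0, 0, 0, -0.1, 0], [0, 0, 0, -0.1, 0], [0, 0, 0, -0.06, 0], [0, 0, 0, 0, 0], [0, 0, 0, 0, 0]]]' --grip_force 30

```text
t: 17.05
tool_pos: [0.5754, -0.0121, 0.0884]
orientation: [0.33, 3.124, 0.0]
force: [5.5, 0.1, -7.8]
opening: 0.0282
gripper_force: 30.0
```

```bash
python3 - <<'E'
from h import *
a=1.359; s=sensors.read_state(); p=s["tool_pos"]; go(*(p[:2]+.06*np.array([np.cos(a),np.sin(a)])),.0890,a); print(s["force"],s["opening"])
E
```

```text
pos [ 0.5754 -0.0121  0.0884] yaw_y 1.36 zaxis [ 0.  0. -1.] d [-0.0001  0.06   -0.0006] turn 0.001 q6 -1.47
[ 5.50271163  0.08478485 -7.81088151] 0.0282442102111763
```

Scaled: 0.008 m is 0.16, -0.0005 m is -0.01.

Emit:
shift_gripper --rows '[[[0, 0, 0.06, -0.01, 0], [0, 0, 0.12, 0, 0], [0, 0, 0.16, 0, 0], [0, 0, 0.16, 0, 0], [0, 0, 0.16, 0, 0], [0, 0, 0.16, 0, 0], [0, 0, 0.16, 0, 0], [0, 0, 0.12, 0, 0], [0, 0, 0.08, 0, 0], [0, 0, 0.02, 0, 0], [0, 0, 0, 0, 0], [0, 0, 0, 0, 0]]]' --grip_force 30

```text
t: 18.25
tool_pos: [0.5879, 0.0464, 0.0887]
orientation: [-0.33, -3.124, 0.001]
force: [5.6, -1.1, -7.9]
opening: 0.0286
gripper_force: 30.0
```

```bash
python3 - <<'E'
from h import *
a=1.359; s=sensors.read_state(); e=np.array([np.cos(a),np.sin(a)]); p=s["tool_pos"]; print((p[:2]-[.5754,-.0121])@e, s["force"],s["opening"]); go(*(np.array([.5754,-.0121])+.06*e),.076,a)
E
```

```text
0.059844137832646103 [ 5.60669148 -1.06359468 -7.91258645] 0.02860528110195111
pos [0.5879 0.0464 0.0887] yaw_y 1.36 zaxis [-0. -0. -1.] d [-0.0001  0.0002  0.0127] turn 0.001 q6 -1.37
```

Scaled: 0.003 m is 0.06.

Emit:
shift_gripper --rows '[[[0, 0, 0, 0.06, 0], [0, 0, 0, 0.06, 0], [0, 0, 0, 0, 0]]]' --grip_force 30

```text
t: 18.55
tool_pos: [0.588, 0.0464, 0.0828]
orientation: [0.331, 3.124, -0.0]
force: [3.8, -1.5, -4.9]
opening: 0.028
gripper_force: 30.0
```

Emit:
shift_gripper --rows '[[[0, 0, 0, 0.06, 0], [0, 0, 0, 0.06, 0], [0, 0, 0, 0, 0], [0, 0, 0, 0, 0]]]' --grip_force 30

```text
t: 18.95
tool_pos: [0.588, 0.0465, 0.0774]
orientation: [0.331, 3.124, -0.0]
force: [3.2, -2.1, -0.3]
opening: 0.028
gripper_force: 30.0
```

```bash
python3 - <<'E'
from h import *
a=1.359; s=sensors.read_state(); e=np.array([np.cos(a),np.sin(a)]); print((s["tool_pos"][:2]-[.5754,-.0121])@e, s["force"],s["opening"],s["tool_pos"])
E
```

```text
0.05990083028143242 [ 3.19710168 -2.07885084 -0.27148395] 0.027965874561119246 [0.58799397 0.04646195 0.07738366]
```

Scaled: 0.003 m is 0.06, 0.002 m is 0.04.

Emit:
shift_gripper --rows '[[[0, 0, 0, 0.06, 0], [0, 0, 0, 0.04, 0], [0, 0, 0, 0, 0], [0, 0, 0, 0, 0]]]' --grip_force 35

```text
t: 19.35
tool_pos: [0.588, 0.0465, 0.0724]
orientation: [0.33, 3.124, -0.0]
force: [0.5, -1.5, 2.4]
opening: 0.0282
gripper_force: 35.0
```

Emit:
shift_gripper --rows '[[[0, 0, 0, 0.02, 0], [0, 0, 0, 0.02, 0], [0, 0, 0, 0, 0], [0, 0, 0, 0, 0]]]' --grip_force 35

```text
t: 19.75
tool_pos: [0.5882, 0.0468, 0.0712]
orientation: [0.33, 3.123, 0.0]
force: [-1.9, -1.4, 9.0]
opening: 0.0279
gripper_force: 35.0
```

Scaled: 0.0007 m is 0.014.

Emit:
shift_gripper --rows '[[[0, 0, 0, 0.014, 0], [0, 0, 0, 0, 0], [0, 0, 0, 0, 0], [0, 0, 0, 0, 0], [0, 0, 0, 0, 0]]]' --grip_force 40

```text
t: 20.25
tool_pos: [0.5884, 0.0469, 0.0712]
orientation: [0.33, 3.123, 0.001]
force: [-4.0, -0.5, 14.2]
opening: 0.0279
gripper_force: 40.0
```

```bash
python3 - <<'E'
from h import *
t=read_camera("top"); s=read_camera("side")
a=cv2.resize(t["image"][150:340,240:510],None,fx=2,fy=2,interpolation=cv2.INTER_CUBIC); b=cv2.resize(s["image"][200:340,220:420],None,fx=1.3,fy=1.3)
o=np.zeros((a.shape[0],a.shape[1]+b.shape[1],3),np.uint8); o[:,:a.shape[1]]=a; o[:b.shape[0],a.shape[1]:]=b
cv2.imwrite("pics/end.png",o[:,:,::-1]); print(o.shape,sensors.read_state()["force"],sensors.read_state()["tool_pos"])
E
```

```text
(380, 800, 3) [-3.70312028 -0.09392562 14.11596928] [0.58835993 0.04688572 0.07118036]
```

View pics/end.png

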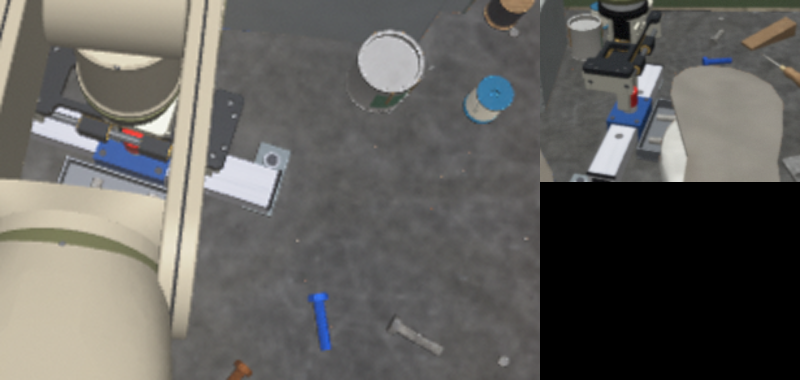

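The sleeve is at the middle hole, (130,155) in the crop, with the bolts still in the tray. Bolt 3, the tin and the spool have not moved. The press reads 14 N against the bottom stop, and the knob has come down 17.5 mm from about 0.0175, so the pin is home.

```bash
python3 -c "
from plant import robot
print(robot.close_job())"
```

```text
the job is handed in; nothing more can be done
None
```

I handed the job in at about 20 s: bolts 1 and 2 are in the tray, bolt 3 is still on the bench, and the tray is at the middle hole with the arm still pressing the knob down at about 14 N, pin fully home.

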